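# Snap the master spindle into the clip nest of an inspection cell

### The arm

A 6-joint arm with a two-finger parallel gripper is mounted at the origin on the work surface. World frame = base frame: x ahead of the robot, y to its left, z up, the work surface at z = 0. Lengths are in m, angles in degrees, forces in N, time in s.
With the tool pointing down it reaches from about 0.375 to 0.9 m from the base axis. Payload 3.1 kg.
Tool frame: the origin (TCP) lies at the very end of the fingers, on their centre line; the grasp point (between the pads) lies 19 mm behind it (grasp_offset is the distance from the TCP to the grasp point, in m); z points along the fingers, y is the direction in which the jaws open and shut (so a half turn about z gives the same grasp; the last joint's range is limited). The gripper opens to 87 mm and grips with 3 to 60 N. Pads are 19 mm wide; open, the fingers measure 117 mm over their backs; the gripper's body (75 mm by 190 mm) begins 51 mm behind the grasp point.
Start: joints at [64.83, 30.224, 82.088, -0, 67.689, -10.227], TCP at [0.161, 0.604, 0.223] pointing down, gripper open.
Joint ranges: [-176.69, 176.69], [-43.24, 126.21], [12.49, 139.97], [-82, 262], [0, 151.66], [-163.58, 163.58]. Speed limits (degrees/s): [159.86, 159.86, 180, 180, 180, 180].

### API

Orientations are given as a 3x3 rotation matrix whose columns are the frame's x, y, z axes.
In Python, from rig import * gives the robot as it stands. The module is installed in compiled form; this text tells all that it offers.
- The arm moves only by the tool play_rows, never from a script. Its argument "plan" is a list that holds one entry, the list of rows, each a list of 7 numbers: the shift along the world's x, y, z each as a share of 5 cm, from -1 to 1, then the turn, a rotation vector about the world's x, y, z each as a share of pi rad, from -1 to 1, then the gripper's target within -1 to 1 (fully open at 1, half-way at 0, shut at -1). A call has 1 to 12 rows; each row shifts and turns the commanded pose from where the row before left it; what a row does not reach is not made up. A row lasts 1/10 s, in which the tool goes at most 50 mm and 8.59 degrees, less where a joint would pass 70% of its speed; a pose out of reach is approached as far as the arm can. A call with a number of a shift or a turn outside -1 to 1 is refused whole. A call with a gripper value outside its range is refused whole. The fingers move at their own pace and stop on an object; the grip force is fixed at half the most. Time passes only in rows, so rows that do not move let the fingers close. It gives the time, the measured TCP pose, the force and the opening at its end, in the units of the state.
- read_state(): the state, without advancing time (a new reading comes with each control period).
- capture(name): name is "scene" or "top"; returns the picture (384x512x3 uint8, red, green, blue); there is no depth.
- camera_params(name): a dict with "intrinsics" (3x3 intrinsics, pixels), "R" (3x3) and "t" (3): a world point X has camera coordinates R X + t. Camera axes: x right, y down, z forward; pixel columns grow to the right and rows downward; lengths in m; the calibration is good to about 2 mm. A picture is of the moment at which its call begins. camera_params takes no time and is no camera call.
- hand_in(): hands the job in, once; it reports no verdict.
The state is a dict: "time_s": time; "joint_positions": joint angles; "qvel": joint speeds; "tau": joint torques, N m; "position": TCP position; "tcp_rot": TCP orientation; "force": force on the tool from outside, world axes, zero at the start; "moment": the same for the moment, N m; "opening": opening from 0.0 (shut) to 1.0 (fully open).
Only numpy, scipy, OpenCV 4.12 (cv2) and the standard library are available. Lean on these libraries where they do the work, as an engineer would, in place of code of your own. Each camera call takes 0.05 s, during which the arm holds its last target. There are 200 camera calls.

### The job

Take the long spindle with the tapered ends out of the black three-place rack (not the short one, and not the long one with square-cut ends) and push it down between the two spring clips of the metal nest until both clips snap shut over its ends. Leave it lying fully home in the nest.

Things in the scene. Friction and masses are not known exactly. Their poses are not given: they have to be found in the camera images.
- spindle: Aluminium bar 110 mm long, 26 mm thick, two thin dark grooves, each end tapering over 7 mm to an 8 mm face; 60-130 g. Origin at its centre, y along the bar (may be rolled about y). Lies level, axis 36 mm up, in one of 3 places 75 mm apart in a black rack (base 8 mm thick); V saddles 12 mm long, 28 mm either side of its middle. Beside it: an 84 mm tapered bar and a plain square-ended 110 mm bar.
- seat (a point): Where the spindle's centre lies when fully home in the fixed nest, 36 mm above the bench; the spindle lies along its y axis (either way round), z up. Nest: dark steel plate 84 x 176 mm, 8 mm thick, with two V saddles like the rack's (12 mm long, at y = -28 and 28 mm, tops level with the seat, 44 mm between for the fingers) and an upright spring-steel clip 26 mm wide at each y end.
- clip_a (a joint): Clip at the seat's +y end, hinged at its foot: 0 rad closed, grows as it bends outward, to 0.4; springs shut by itself. Rounded inward lip 15 mm above the seat, flared lead-in above it up to 32 mm. Lips stand 100 mm apart: a level spindle pushed straight down touches them about 28 mm above the seat, spreads each up to 5 mm (about 0.1 rad) and is snapped under them from about 8 mm. Push 10-20 N.
- clip_b (a joint): The same spring clip at the seat's -y end: 0 rad closed, grows as it bends outward, to 0.4; springs shut by itself. (A loose aluminium collar, 48 mm across and 38 mm high, stands on the bench between rack and nest and is not needed.)
There are look-alikes about, which are no part of the job. There is more than one size of the part that bears seat; the job needs the middle-sized.

How it is judged (in metres and radians):
At the end, for the whole second after the job is handed in: The long tapered spindle lies at rest in the nest, its centre within 10 mm of the seat point and its axis within 10 degrees of the seat's y axis, and both spring clips have snapped shut over its ends (each within 0.06 rad of closed) (distance between spindle and seat below 0.01 m and angle between the y axis of spindle and the y axis of seat, either way round below 0.175 rad and value of joint each of clip_a, clip_b below 0.06 rad and linear speed of spindle below 0.03 m/s); the robot touches nothing.
It also fails if it takes over 38 s, if anything falls off the work surface, if the arm or the gripper's body presses on something with over 40 N, if the wrist force passes 120 N, or if a joint passes its speed limit or range.

## Working session

There is one attempt and no reset: what is moved stays moved. The work goes in short steps, Python scripts to look and compute and a tool call to move; the robot and the scene stay as the last step left them, time stands still between calls to the robot, and variables do not carry over. Pictures are saved under pics/ and viewed, about 8 in all and at most 12, crops included, and the job is handed in when it is done.

Besides the shell and the picture viewer there is one more tool, called after "Call:" as name(argument=value, ...) on one line, values as JSON. play_rows: Moves the arm, as the interface text tells. Its arguments: {"type":"object","properties":{"plan":{"type":"array"}},"required":["plan"]}

```bash
mkdir -p pics; python3 - <<'E'
from rig import *
import cv2,numpy as np
for n in ("scene","top"):
    im=capture(n); cv2.imwrite(f"pics/{n}0.png",im[:,:,::-1]); 
    p=camera_params(n); print(n,np.round(p["intrinsics"],1).tolist(),np.round(p["R"],3).tolist(),np.round(p["t"],3).tolist())
print(read_state())
E
```

```text
scene [[439.5, 0.0, 254.5], [0.0, 439.5, 192.7], [0.0, 0.0, 1.0]] [[0.523, 0.852, 0.007], [0.564, -0.341, -0.752], [-0.638, 0.397, -0.659]] [-0.254, -0.229, 1.543]
top [[448.0, 0.0, 261.2], [0.0, 448.0, 189.3], [0.0, 0.0, 1.0]] [[-0.013, -1.0, 0.01], [-0.98, 0.011, -0.197], [0.197, -0.012, -0.98]] [0.013, 0.492, 1.049]
{'time_s': 0.1, 'joint_positions': array([ 6.48296070e+01,  3.02716275e+01,  8.21482969e+01, -1.64443185e-04,
        6.76875505e+01, -1.02282439e+01]), 'qvel': array([ 0.03477271, -0.17823732, -0.21976349,  0.04411127, -0.01820535,
       -0.04812735]), 'tau': array([-3.74565043e-04, -4.40985310e+01, -1.77150875e+01,  6.34739385e-02,
        5.34393196e-02, -5.22550135e-05]), 'position': array([0.16085787, 0.60328256, 0.2216952 ]), 'tcp_rot': array([[-9.66186810e-01,  2.57841840e-01, -7.95392373e-04],
       [ 2.57842855e-01,  9.66185374e-01, -1.69880741e-03],
       [ 3.30472849e-04, -1.84645155e-03, -9.99998241e-01]]), 'force': array([-0.20111643,  0.06628963,  0.57053508]), 'moment': array([ 0.07040377, -0.0284845 , -0.02074472]), 'opening': 1.0003413717140655}
```

View pics/top0.png

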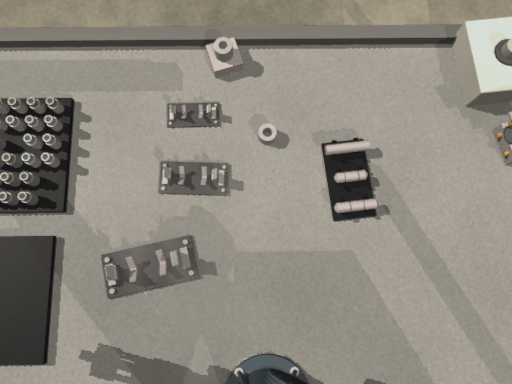

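View pics/scene0.png

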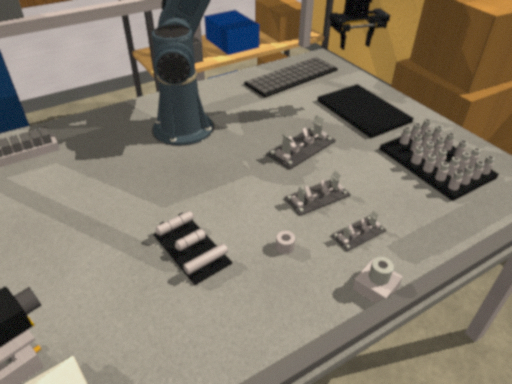

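The scene has three nests, at top px (193,114) small, (194,178) middle and (150,267) large. The bars in the rack are at (348,147) long and apparently plain, (350,176) short, and (356,205) long with grooves. I'll check the choice in one enlarged crop.

```bash
cat > h.py <<'E'
import numpy as np
from rig import camera_params
def ray(n,u,v,z):
    p=camera_params(n);K,R,t=map(np.array,(p["intrinsics"],p["R"],p["t"]))
    c=-R.T@t; d=R.T@np.linalg.solve(K,[u,v,1.]); return c+d*(z-c[2])/d[2]
def proj(n,X):
    p=camera_params(n);q=np.array(p["R"])@np.array(X)+p["t"];q=np.array(p["intrinsics"])@q;return q[:2]/q[2]
E
python3 - <<'E'
import cv2,numpy as np
from h import *
t=cv2.imread("pics/top0.png")
a=cv2.resize(t[130:225,315:385],None,fx=6,fy=6,interpolation=cv2.INTER_CUBIC)
b=cv2.resize(t[155:202,155:235],None,fx=10,fy=10,interpolation=cv2.INTER_CUBIC)
c=np.zeros((600,800,3),np.uint8)
a=cv2.resize(t[133:223,318:383],None,fx=6,fy=6,interpolation=cv2.INTER_CUBIC); c[:540,:390]=a
b=cv2.resize(t[150:210,154:237],None,fx=4.8,fy=4.8,interpolation=cv2.INTER_CUBIC);c[:288,400:400+b.shape[1]]=b
s=cv2.imread("pics/scene0.png")
b=cv2.resize(s[168:220,278:358],None,fx=5,fy=5,interpolation=cv2.INTER_CUBIC);c[300:560,400:800]=b
cv2.imwrite("pics/c1.png",c)
for n in [[(166,113),(220,114)],[(159,178),(230,179)],[(103,275),(198,258)]]:
    A,B=[ray("top",*q,.008) for q in n]; print(A,B,np.linalg.norm(A-B))
E
```

```text
[0.70803725 0.25409162 0.008     ] [0.70386984 0.11225588 0.008     ] 0.14189695689467147
[0.53300841 0.26696099 0.008     ] [0.52834522 0.08592377 0.008     ] 0.18109726228317782
[0.2916071  0.39580294 0.008     ] [0.32968099 0.16470197 0.008     ] 0.2342162996876482
```

View pics/c1.png

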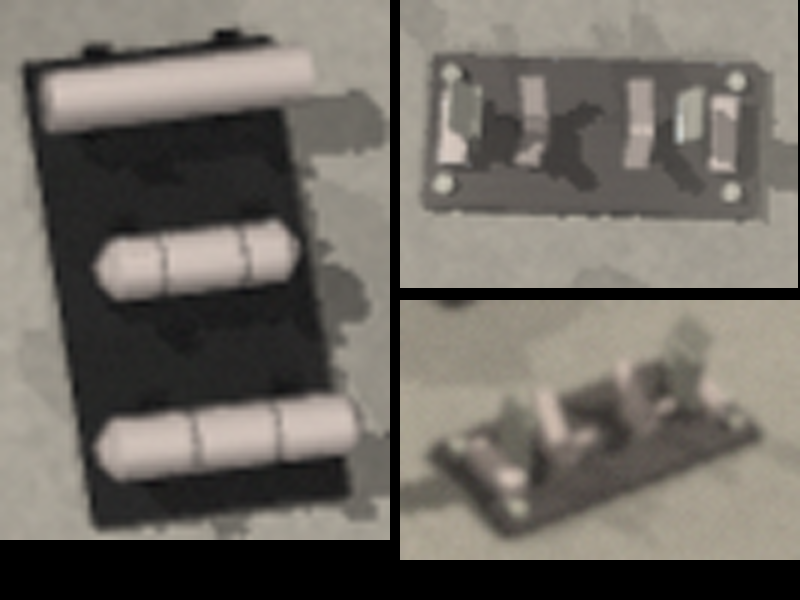

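The crop shows the grooved long bar with tapered ends in the bottom place, centre about top px (355.5,206). The top bar is plain and square-ended, and the middle one is short. The nest at (194,178) measures about 178 mm, so it is the middle size. Next I'll measure both poses.

```bash
python3 - <<'E'
import cv2,numpy as np
from h import *
P=lambda x,y:(318+x/6-.4,133+y/6-.4)
N=lambda x,y:(154+(x-400)/4.8-.4,150+y/4.8-.4)
A=ray("top",*P(95,450),.036);B=ray("top",*P(358,424),.036)
print("spindle",A,B,np.linalg.norm(A-B),(A+B)/2,np.degrees(np.arctan2(*(A-B)[:2])))
for q in [(45,103),(313,66)],[(95,268),(299,243)]:
    a,b=[ray("top",*P(*k),.036) for k in q]; print("other",(a+b)/2,np.linalg.norm(a-b),np.degrees(np.arctan2(*(a-b)[:2])))
b=np.array([ray("top",*N(*q),.011) for q in[(451,73),(737,80),(443,184),(731,191)]])
print("bolts",b.mean(0),np.degrees(np.arctan2(*(b[0]-b[1]+b[2]-b[3])[:2])),np.linalg.norm(b[0]-b[1]),np.linalg.norm(b[0]-b[2]))
s=np.array([ray("top",*N(*q),.036) for q in[(533,77),(642,80),(530,165),(638,167)]])
print("saddles",s.mean(0),np.linalg.norm(s[0]-s[1]),np.linalg.norm(s[0]-s[2]))
# overlays
seat=np.array([*b.mean(0)[:2],.036]);d=(b[0]-b[1]+b[2]-b[3]);d/=np.linalg.norm(d);e=np.array([d[1],-d[0],0])
c=[]
for n,(u,v,w,h) in {"top":(154,150,83,60),"scene":(275,165,88,62)}.items():
    im=cv2.imread(f"pics/{n}0.png")[v:v+h,u:u+w];im=cv2.resize(im,None,fx=8,fy=8,interpolation=cv2.INTER_CUBIC)[:, :664]
    pt=lambda X:tuple(int(k) for k in (proj(n,X)-[u,v]+.5)*8)
    for z in(0,-.028+0,):
        pass
    q=[seat+d*i*.088+e*j*.042+[0,0,-.028] for i,j in((1,1),(1,-1),(-1,-1),(-1,1))]
    cv2.polylines(im,[np.array([pt(k) for k in q])],True,(0,0,255),1)
    for k in(-1,1):
        cv2.polylines(im,[np.array([pt(seat+d*(k*.028+i*.006)+e*j*.016) for i,j in((1,1),(1,-1),(-1,-1),(-1,1))])],True,(0,255,0),1)
        cv2.line(im,pt(seat+d*k*.05+e*.013+[0,0,.015]),pt(seat+d*k*.05-e*.013+[0,0,.015]),(255,0,0),1)
    c.append(im)
w=max(i.shape[1] for i in c)
c=np.vstack(c);cv2.imwrite("pics/c2.png",cv2.resize(c,None,fx=.6,fy=.6,interpolation=cv2.INTER_AREA))
for n in("top","scene"):print(n,"sp",proj(n,A),proj(n,B))
E
```

```text
spindle [ 0.44693269 -0.17044723  0.036     ] [ 0.45646525 -0.27943095  0.036     ] 0.10939981673498683 [ 0.45169897 -0.22493909  0.036     ] -4.998810607721951
other [ 0.60259103 -0.21314563  0.036     ] 0.11520972893550901 -7.500296681895706
other [ 0.52841778 -0.21680057  0.036     ] 0.0863224804341421 -6.475145556256237
bolts [0.53384369 0.17918312 0.011     ] 2.0797724769774124 0.15253028569850027 0.06044759827304439
saddles [0.53323547 0.17819072 0.036     ] 0.056824634780342 0.04691064129768073
top sp [333.43333333 207.6       ] [377.26666667 203.26666667]
scene sp [192.3467475 213.1875966] [155.03522541 230.82203938]
```

View pics/c2.png

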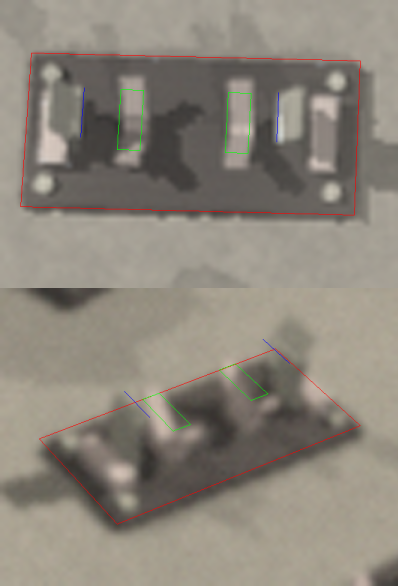

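The overlay fits in both views: plate outline on plate, saddles and lips where expected. The seat is about (0.5335, 0.179), and its axis leans 2.1° toward +x. The spindle is at (0.4517, -0.225), axis about -5.5°. The approach comes next.

Call:
play_rows(plan=[[[0.616, -0.735, 0, 0, 0, -0.0194, 0.3], [0.616, -0.735, 0, 0, 0, -0.0194, 0.3], [0.616, -0.735, 0, 0, 0, -0.0194, 0.3], [0.616, -0.735, 0, 0, 0, -0.0194, 0.3], [0.616, -0.735, 0, 0, 0, -0.0194, 0.3], [0.616, -0.735, 0, 0, 0, -0.0194, 0.3], [0.616, -0.735, 0, 0, 0, -0.0194, 0.3], [0.616, -0.735, 0, 0, 0, -0.0194, 0.3], [0.616, -0.735, 0, 0, 0, -0.0194, 0.3], [0.616, -0.735, 0, 0, 0, -0.0194, 0.3], [0.616, -0.735, 0, 0, 0, -0.0194, 0.3]]])

```text
time_s: 1.2
position: [0.5006, 0.1978, 0.2223]
tcp_rot: [[-0.595, 0.804, -0.001], [0.804, 0.595, 0.0], [0.0, -0.001, -1.0]]
force: [0.8, 0.8, 0.2]
opening: 0.652
```

Call:
play_rows(plan=[[[-0.107, -0.944, -0.1, 0, 0, -0.0194, 0.3], [-0.107, -0.944, -0.1, 0, 0, -0.0194, 0.3], [-0.107, -0.944, -0.1, 0, 0, -0.0194, 0.3], [-0.107, -0.944, -0.1, 0, 0, -0.0194, 0.3], [-0.107, -0.944, -0.1, 0, 0, -0.0194, 0.3], [-0.107, -0.944, -0.1, 0, 0, -0.0194, 0.3], [-0.107, -0.944, -0.1, 0, 0, -0.0194, 0.3], [-0.107, -0.944, -0.1, 0, 0, -0.0194, 0.3], [-0.107, -0.944, -0.1, 0, 0, -0.0194, 0.3], [0, 0, 0, 0, 0, 0, 0.3], [0, 0, 0, 0, 0, 0, 0.3]]])

```text
time_s: 2.3
position: [0.4511, -0.2259, 0.177]
tcp_rot: [[-0.088, 0.996, -0.001], [0.996, 0.088, 0.001], [0.001, -0.001, -1.0]]
force: [-0.1, 0.4, 0.2]
opening: 0.652
```

Call:
play_rows(plan=[[[0, 0.02, -0.6, 0, 0, 0, 0.3], [0.01, 0, -0.6, 0, 0, 0, 0.3], [0, 0, -0.6, 0, 0, 0, 0.3], [0, 0, 0, 0, 0, 0, 0.3]]])

```text
time_s: 2.7
position: [0.4499, -0.2204, 0.0847]
tcp_rot: [[-0.093, 0.996, -0.007], [0.996, 0.093, 0.006], [0.007, -0.006, -1.0]]
force: [-0.8, 1.3, 0.3]
opening: 0.649
```

```bash
python3 - <<'E'
from rig import *
import cv2,numpy as np
c=[]
for n,(u,v,w,h) in {"top":(315,125,90,105),"scene":(145,195,100,105)}.items():
    c.append(cv2.resize(capture(n)[v:v+h,u:u+w,::-1],None,fx=4,fy=4,interpolation=cv2.INTER_CUBIC))
cv2.imwrite("pics/c3.png",np.hstack(c))
E
```

```text
(no output)
```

View pics/c3.png

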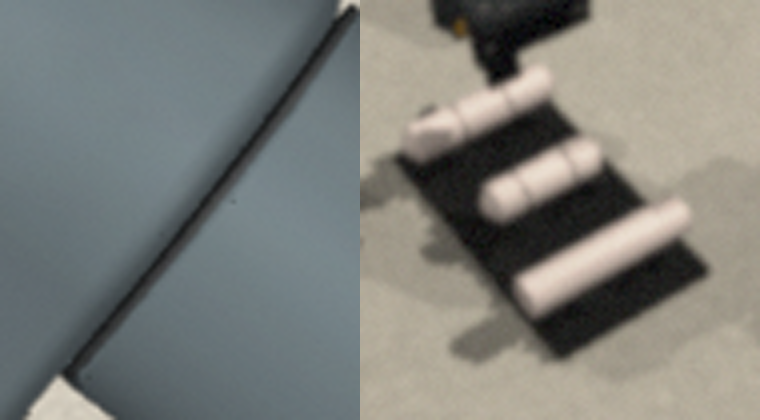

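The scene crop confirms that the jaws are above the grooved, tapered long bar. The TCP drifted about 4 mm in y, so I'll read the settled state before going down.

```bash
python3 -c "
from rig import *
s=read_state();print(s['position'],s['tcp_rot'].round(4).tolist(),s['qvel'],s['force'])"
```

```text
[ 0.45214788 -0.22253343  0.08762792] [[-0.093, 0.9957, -0.0014], [0.9957, 0.093, 0.0014], [0.0015, -0.0013, -1.0]] [-0.4548164  -1.9105599  -1.49419696 -0.04620596 -0.40744425 -0.03782046] [0.18916694 0.25548705 0.17154636]
```

Call:
play_rows(plan=[[[0, 0, 0, 0, 0, 0, 0.3], [0, -0.02, -0.4, 0, 0, 0, 0.3], [0, 0, -0.4, 0, 0, 0, 0.3], [0, 0, -0.3, 0, 0, 0, 0.3], [0, 0, -0.2, 0, 0, 0, 0.3], [0, 0, -0.08, 0, 0, 0, 0.3], [0, 0, 0, 0, 0, 0, 0.3], [0, 0, 0, 0, 0, 0, 0.3], [0, 0, 0, 0, 0, 0, 0.3]]])

```text
time_s: 3.7
position: [0.4528, -0.2255, 0.0193]
tcp_rot: [[-0.091, 0.996, 0.001], [0.996, 0.091, -0.001], [-0.001, 0.001, -1.0]]
force: [0.2, 0.3, 0.1]
opening: 0.65
```

Call:
play_rows(plan=[[[0, 0, -0.04, 0, 0, 0, 0.3], [0, 0, 0, 0, 0, 0, 0.3], [0, 0, 0, 0, 0, 0, -1], [0, 0, 0, 0, 0, 0, -1], [0, 0, 0, 0, 0, 0, -1], [0, 0, 0, 0, 0, 0, -1], [0, 0, 0, 0, 0, 0, -1], [0, 0, 0, 0, 0, 0, -1]]])

```text
time_s: 4.5
position: [0.4521, -0.2252, 0.0166]
tcp_rot: [[-0.091, 0.996, -0.0], [0.996, 0.091, -0.0], [-0.0, -0.0, -1.0]]
force: [-0.3, -0.3, 0.3]
opening: 0.292
```

Call:
play_rows(plan=[[[0, 0, 0.1, 0, 0, 0, -1], [0, 0, 0.3, 0, 0, 0, -1], [0, 0, 0.5, 0, 0, 0, -1], [0, 0, 0.6, 0, 0, 0, -1], [0, 0, 0.6, 0, 0, 0, -1], [0, 0, 0.4, 0, 0, 0, -1], [0, 0, 0, 0, 0, 0, -1], [0, 0, 0, 0, 0, 0, -1]]])

```text
time_s: 5.3
position: [0.4521, -0.225, 0.1417]
tcp_rot: [[-0.091, 0.996, 0.0], [0.996, 0.091, -0.0], [-0.0, 0.0, -1.0]]
force: [0.2, -0.8, -1.1]
opening: 0.288
```

The opening of 25 mm and the weight of about 1 N show it is held. Next I'll carry it above the nest.

Call:
play_rows(plan=[[[0.08, 0.4, 0, 0, 0, -0.004, -1], [0.163, 0.808, 0, 0, 0, -0.004, -1], [0.163, 0.808, 0, 0, 0, -0.004, -1], [0.163, 0.808, 0, 0, 0, -0.004, -1], [0.163, 0.808, 0, 0, 0, -0.004, -1], [0.163, 0.808, 0, 0, 0, -0.004, -1], [0.163, 0.808, 0, 0, 0, -0.004, -1], [0.163, 0.808, 0, 0, 0, -0.004, -1], [0.163, 0.808, 0, 0, 0, -0.004, -1], [0.163, 0.808, 0, 0, 0, -0.004, -1], [0.08, 0.408, 0, 0, 0, 0, -1]]])

```text
time_s: 6.4
position: [0.5328, 0.1818, 0.1396]
tcp_rot: [[0.032, 0.999, -0.003], [0.999, -0.032, 0.0], [0.0, -0.003, -1.0]]
force: [0.5, -0.6, -0.7]
opening: 0.29
```

Call:
play_rows(plan=[[[0, 0, -0.2, 0, 0, 0, -1], [0, 0, -0.4, 0, 0, 0, -1], [0, 0, -0.2, 0, 0, 0, -1], [0, 0, 0, 0, 0, 0, -1], [0, 0, 0, 0, 0, 0, -1], [0, 0, 0, 0, 0, 0, -1], [0, 0, 0, 0, 0, 0, -1]]])

```text
time_s: 7.1
position: [0.5342, 0.1785, 0.1023]
tcp_rot: [[0.035, 0.999, 0.001], [0.999, -0.035, 0.0], [0.0, 0.001, -1.0]]
force: [-0.3, 0.6, -1.1]
opening: 0.288
```

```bash
python3 - <<'E'
from rig import *
import cv2,numpy as np
from h import *
s=read_state();print(s['position'],s['tcp_rot'].round(4).tolist(),s['force'],s['opening'])
tcp=s['position'];R=s['tcp_rot'];g=tcp-R[:,2]*.019
im=capture("scene");u,v,w,h=265,135,110,100
im=cv2.resize(im[v:v+h,u:u+w,::-1],None,fx=6,fy=6,interpolation=cv2.INTER_CUBIC)
pt=lambda X:tuple(int(k) for k in (proj("scene",X)-[u,v]+.5)*6)
a=R[:,0]
for k in(-1,1): cv2.circle(im,pt(g+k*.055*a),4,(0,0,255),1); cv2.circle(im,pt(np.array([.5335,.179,.036])+k*.05*np.array([.036,.999,0])+[0,0,.015]),4,(255,0,0),1)
cv2.imwrite("pics/c4.png",im)
E
```

```text
[0.5342081  0.17851576 0.1022593 ] [[0.0352, 0.9994, 0.0015], [0.9994, -0.0352, 0.0002], [0.0002, 0.0015, -1.0]] [-0.28480216  0.58818803 -1.12085209] 0.2876996609731522
```

View pics/c4.png

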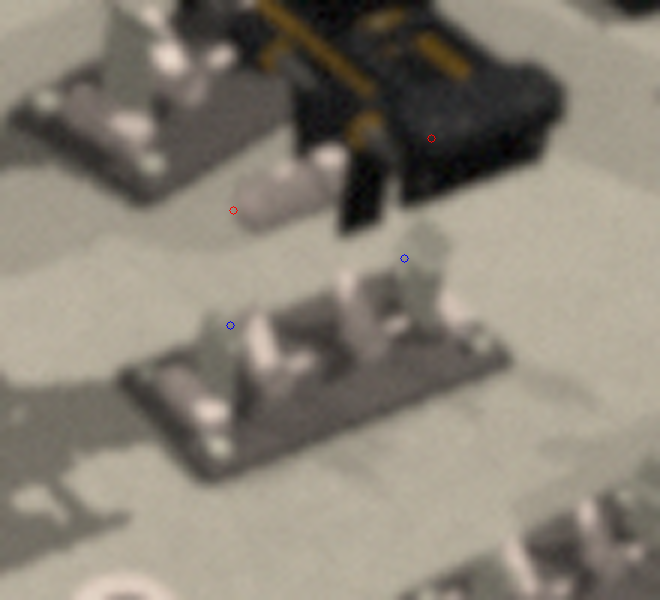

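```bash
python3 - <<'E'
from rig import *
import cv2,numpy as np
from h import *
s=read_state();R=s['tcp_rot'];g=s['position']-R[:,2]*.019
ims=np.mean([capture("scene").astype(float) for _ in range(4)],0).astype(np.uint8)
u,v,w,h=292,148,52,40
im=cv2.resize(ims[v:v+h,u:u+w,::-1],None,fx=14,fy=14,interpolation=cv2.INTER_CUBIC)
im=cv2.convertScaleAbs(im,alpha=1.5,beta=-60)
for k,c in((-.055,(0,0,255)),(-.048,(0,255,0)),(-.028,(255,0,0))):
    y=g+k*R[:,0];r=.004 if k<-.05 else .013
    e=R[:,1];q=[y+r*(np.cos(t)*e+np.sin(t)*R[:,2]) for t in np.linspace(0,6.28,30)]
    cv2.polylines(im,[np.array([(proj("scene",X)-[u,v]+.5)*14 for X in q]).astype(int)],True,c,1)
cv2.imwrite("pics/c5.png",im)
E
```

```text
(no output)
```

View pics/c5.png

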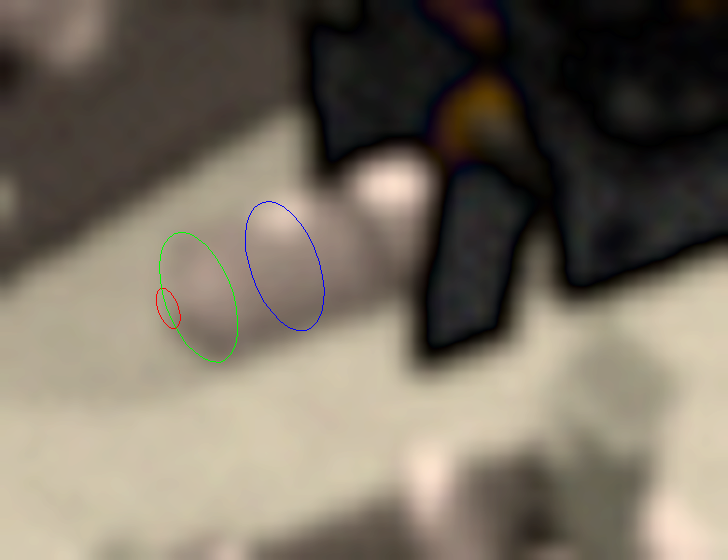

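The model and the image agree to about 2 mm. I'll shift 1 mm toward -y and start down.

Call:
play_rows(plan=[[[-0.015, -0.02, -0.2, 0, 0, 0, -1], [0, 0, -0.3, 0, 0, 0, -1], [0, 0, -0.3, 0, 0, 0, -1], [0, 0, -0.2, 0, 0, 0, -1], [0, 0, 0, 0, 0, 0, -1], [0, 0, 0, 0, 0, 0, -1], [0, 0, 0, 0, 0, 0, -1]]])

```text
time_s: 8.05
position: [0.5334, 0.1779, 0.052]
tcp_rot: [[0.035, 0.999, 0.001], [0.999, -0.035, 0.0], [0.0, 0.001, -1.0]]
force: [-1.1, 0.1, -1.5]
opening: 0.289
```

Call:
play_rows(plan=[[[0, 0, -0.08, 0, 0, 0, -1], [0, 0, -0.08, 0, 0, 0, -1], [0, 0, -0.08, 0, 0, 0, -1], [0, 0, 0, 0, 0, 0, -1], [0, 0, 0, 0, 0, 0, -1]]])

```text
time_s: 8.55
position: [0.5339, 0.1782, 0.0415]
tcp_rot: [[0.034, 0.999, 0.003], [0.999, -0.034, 0.0], [0.001, 0.003, -1.0]]
force: [-1.0, 0.3, 12.2]
opening: 0.285
```

Call:
play_rows(plan=[[[0, 0, -0.08, 0, 0, 0, -1], [0, 0, -0.08, 0, 0, 0, -1], [0, 0, -0.08, 0, 0, 0, -1], [0, 0, 0, 0, 0, 0, -1], [0, 0, 0, 0, 0, 0, -1]]])

```text
time_s: 9.05
position: [0.5346, 0.1783, 0.0281]
tcp_rot: [[0.034, 0.999, 0.004], [0.999, -0.034, 0.001], [0.001, 0.004, -1.0]]
force: [2.8, 2.9, 2.8]
opening: 0.292
```

Call:
play_rows(plan=[[[0, 0, -0.08, 0, 0, 0, -1], [0, 0, -0.08, 0, 0, 0, -1], [0, 0, -0.08, 0, 0, 0, -1], [0, 0, 0, 0, 0, 0, -1], [0, 0, 0, 0, 0, 0, -1]]])

```text
time_s: 9.55
position: [0.5339, 0.178, 0.0154]
tcp_rot: [[0.036, 0.999, 0.002], [0.999, -0.036, 0.001], [0.001, 0.002, -1.0]]
force: [3.2, 2.9, 4.8]
opening: 0.289
```

```bash
python3 - <<'E'
from rig import *
import cv2
u,v,w,h=265,135,110,100
print(read_state()['position'],read_state()['force'])
im=capture("scene");cv2.imwrite("pics/c6.png",cv2.resize(im[v:v+h,u:u+w,::-1],None,fx=6,fy=6,interpolation=cv2.INTER_CUBIC))
E
```

```text
[0.53387578 0.17801411 0.01539956] [3.20139702 2.85983745 4.75177555]
```

View pics/c6.png

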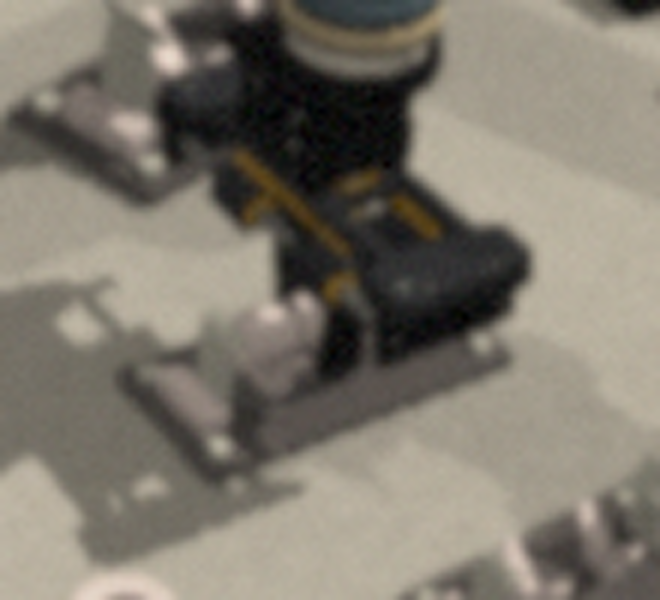

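It lies low between the clips, TCP 1 mm below its grasp height with a light contact force. I'll release, rise and look.

Call:
play_rows(plan=[[[0, 0, 0, 0, 0, 0, 0.3], [0, 0, 0, 0, 0, 0, 0.3], [0, 0, 0, 0, 0, 0, 0.3], [0, 0, 0, 0, 0, 0, 0.3], [0, 0, 0.2, 0, 0, 0, 0.3], [0, 0, 0.5, 0, 0, 0, 0.3], [0, 0, 0.8, 0, 0, 0, 0.3], [0, 0, 0.8, 0, 0, 0, 0.3], [0, 0, 0.8, 0, 0, 0, 0.3], [0, 0, 0, 0, 0, 0, 0.3]]])

```text
time_s: 10.6
position: [0.5365, 0.1784, 0.1768]
tcp_rot: [[0.034, 0.999, 0.012], [0.999, -0.034, 0.001], [0.002, 0.012, -1.0]]
force: [1.0, 0.1, 0.3]
opening: 0.653
```

Call:
play_rows(plan=[[[-0.1, -0.9, 0, 0, 0, 0, 0.3], [-0.1, -0.9, 0, 0, 0, 0, 0.3], [-0.1, -0.9, 0, 0, 0, 0, 0.3], [-0.1, -0.9, 0, 0, 0, 0, 0.3], [-0.1, -0.9, 0, 0, 0, 0, 0.3], [-0.1, -0.9, 0, 0, 0, 0, 0.3], [0, 0, 0, 0, 0, 0, 0.3], [0, 0, 0, 0, 0, 0, 0.3]]])

```text
time_s: 11.4
position: [0.502, -0.093, 0.1703]
tcp_rot: [[0.038, 0.999, -0.001], [0.999, -0.038, 0.001], [0.001, -0.001, -1.0]]
force: [-0.0, 1.0, -0.9]
opening: 0.651
```

```bash
python3 - <<'E'
from rig import *
import cv2,numpy as np
from h import *
print(read_state()['time_s'])
seat=np.array([.5335,.1788,.036]);d=np.array([.036,.999,0]);e=np.array([.999,-.036,0]);Z=np.array([0,0,1.])
c=[]
for n,(u,v,w,h) in {"top":(154,150,83,60),"scene":(275,165,83,60)}.items():
    im=np.mean([capture(n).astype(float) for _ in range(3)],0).astype(np.uint8)
    im=cv2.resize(im[v:v+h,u:u+w,::-1],None,fx=5,fy=5,interpolation=cv2.INTER_CUBIC);c0=im.copy()
    for k,r in((-.055,.004),(-.048,.013),(.048,.013),(.055,.004)):
        q=[(proj(n,seat+k*d+r*(np.cos(t)*e+np.sin(t)*Z))-[u,v]+.5)*5 for t in np.linspace(0,6.28,30)]
        cv2.polylines(im,[np.array(q).astype(int)],True,(0,0,255),1)
    c.append(np.hstack([c0,im])[:,:])
c=np.vstack(c);cv2.imwrite("pics/c7.png",cv2.resize(c,(796,576)))
E
```

```text
11.4
```

View pics/c7.png

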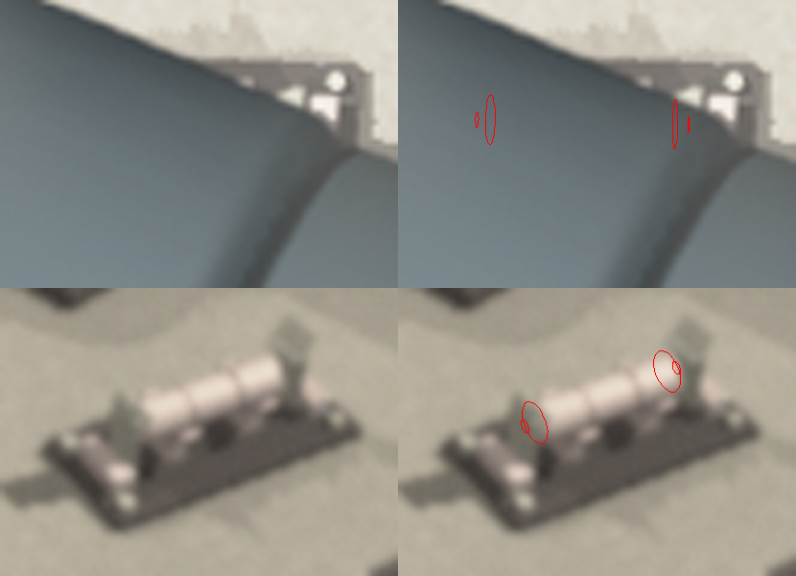

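In the scene view (left clip at 123,420 and right clip at 292,350 in the crop) the bar lies down in both saddles between upright clips. I'll move the arm aside for a check in the top view.

Call:
play_rows(plan=[[[-0.3, -0.9, 0, 0, 0, 0, 0.3], [-0.3, -0.9, 0, 0, 0, 0, 0.3], [-0.3, -0.9, 0, 0, 0, 0, 0.3], [-0.3, -0.9, 0, 0, 0, 0, 0.3], [-0.3, -0.9, 0, 0, 0, 0, 0.3], [0, 0, 0, 0, 0, 0, 0.3], [0, 0, 0, 0, 0, 0, 0.3], [0, 0, 0, 0, 0, 0, 0.3]]])

```text
time_s: 12.5
position: [0.428, -0.3153, 0.1703]
tcp_rot: [[0.033, 0.999, -0.001], [0.999, -0.033, 0.002], [0.001, -0.001, -1.0]]
force: [0.6, -0.2, -0.3]
opening: 0.65
```

```bash
python3 - <<'E'
from rig import *
import cv2,numpy as np
print(read_state()['time_s'])
c=[]
for n,(u,v,w,h) in {"top":(154,150,83,60),"scene":(275,165,83,60)}.items():
    a=np.mean([capture(n).astype(float) for _ in range(3)],0).astype(np.uint8)[:,:,::-1]
    f=lambda i:cv2.resize(i[v:v+h,u:u+w],None,fx=4.8,fy=4.8,interpolation=cv2.INTER_CUBIC)
    c.append(np.hstack([f(cv2.imread(f"pics/{n}0.png")),f(a)]))
cv2.imwrite("pics/c8.png",np.vstack(c))
E
```

```text
12.5
```

View pics/c8.png

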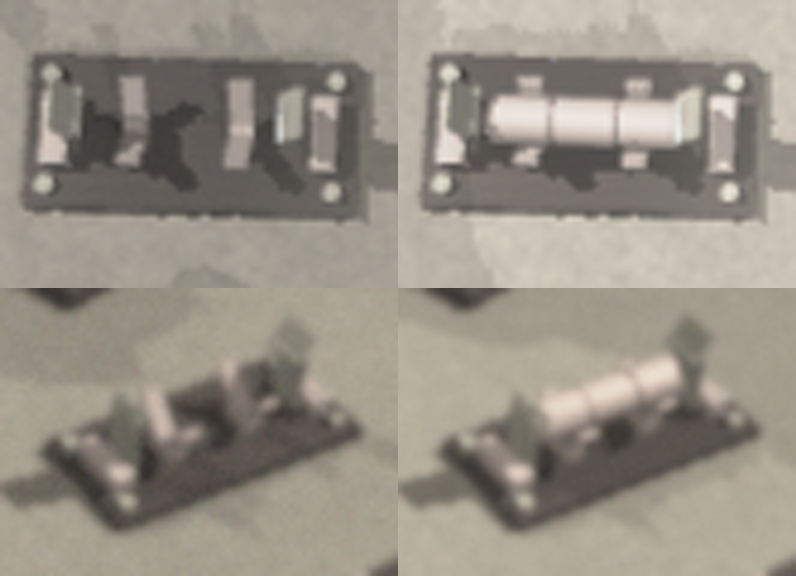

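The clips sit at the same pixels as when empty: top view left 50–82 and right 277–303 in the crop, both before and after. The bar lies along both saddles under the lips, and the arm is clear.

```bash
python3 -c "
from rig import *
print(hand_in(),read_state()['time_s'])"
```

```text
the job is handed in; nothing more can be done
the job is handed in; nothing more can be done
```

I took the long tapered, grooved spindle from the rack and pushed it into the middle-sized nest until it snapped under both clips. I then released it, moved the arm clear and handed the job in at about 13 s. No verdict was reported.

**Checks that agreed:**
- **Grip:** the opening was 25 mm, and the carried weight was about 1 N.
- **Push:** the readings between moves peaked at about 12 N. The force then dropped as it went under the lips, with the grasp at seat height.
- **Clips:** in the final top and scene pictures, both clips stand at the same pixels as when the nest was empty. The spindle lies level across both saddles, in line with the nest.

**Checks that disagreed:** the spindle's position along its own axis is uncertain by about 4–5 mm. The visible tip suggested that much offset one way, the midpoint between the grooves suggested almost none, and the scene view of the held bar hinted at 2–4 mm the other way. All of these are inside the 10 mm limit. I judged clip closure from the pictures only, as there was no joint reading.

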